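# Fit the spindle of the cork polishing wheel

## Robot

A 7-joint arm with a two-finger parallel gripper is mounted at the origin on the work surface. World frame = base frame: x ahead of the robot, y to its left, z up, the work surface at z = 0. Lengths are in m, angles in degrees, forces in N, time in s.
With the tool pointing down it reaches from about 0.425 to 0.875 m from the base axis. Payload 8.4 kg.
Tool frame: the origin (TCP) lies at the very end of the fingers, on their centre line; the grasp point (between the pads) lies behind it (arm.grasp_offset is the z of the grasp point in the tool frame, in m); z points along the fingers, y is the line along which they close (so a half turn about z gives the same grasp; the last joint's range is limited). The gripper opens to 85 mm and grips with 20 to 120 N. Pads are 22 mm wide; open, the fingers measure 114 mm over their backs; the gripper's body (76 mm by 85 mm) begins 54 mm behind the grasp point. The pads swing forward as they close: fully open they stand 13 mm farther back than shut.
Start: joints at [67.655, 19.091, 2.286, 83.961, -0.768, 76.965, -3.352], TCP at [0.186, -0.623, 0.231] pointing down, gripper open.
Joint ranges: [-147.57, 147.57], [-21.85, 119.76], [-74.77, 79.35], [14.55, 137.4], [-85.83, 265.84], [4.83, 119.75], [-152.11, 152.11]. Speed limits (degrees/s): [127.2, 127.2, 159.86, 159.86, 180, 180, 180].

## Interface

Orientations are given as a 3x3 rotation matrix whose columns are the frame's x, y, z axes.
In Python, from workcell import arm, imaging, job gives the robot as it stands.
- The arm moves only by the shell command python3 -m handwheel 'ROWS' [OPENING]. ROWS is a JSON object of lists of equal length, an entry for each row: "travel": the shift along the tool's x, y, z in units of 0.2 m (1.0 is 0.2 m), a list of three; "angular": the turn, a rotation vector about the tool's x, y, z in units of 90 degrees (1.0 is 90 degrees), a list of three. In form: {"travel": [[x, y, z], ...], "angular": [[ax, ay, az], ...]}. A call has 1 to 20 rows; each row is the pose to reach, as a shift and turn from the pose commanded when the call began, along the tool's axes at that moment; what a row does not reach only later rows make up. A row lasts 1/8 s, in which the tool goes at most 62.5 mm and 10.7 degrees, less where a joint would pass 70% of its speed; a pose out of reach is approached as far as the arm can. A call with a number of a shift or a turn outside -1 to 1 is refused whole. A call with a gripper value outside its range is refused whole. OPENING is the gripper command: -1 is shut, 1 is fully open, values between are in proportion, set as the call begins (- or left out, the last holds). The fingers move at their own pace and stop on an object; the grip force is fixed at half the most. Time passes only in rows, so rows that repeat a pose let the fingers close. It gives the time, the measured TCP pose, the force, the opening and the grip force at its end, in the units of the state.
- arm.get_state(): the state, without advancing time (a new reading comes with each control period).
- imaging.camera(name): name is "scene" or "top" or "wrist"; returns the picture (480x640x3 uint8, blue, green, red); there is no depth.
- imaging.calibration(name): a dict with "fov_y" (degrees; the focal length in pixels is half the picture's height over the tangent of half this angle, whatever the lens; pixels are square), "cx", "cy" (the principal point, pixels), "pose" (4x4, takes a point from camera to world coordinates). Camera axes: x right, y down, z forward; pixel columns grow to the right and rows downward; lengths in m; the calibration is good to about 2 mm. A picture is of the moment at which its call begins: read the wrist's pose just before it. calibration takes no time and is no camera call; for the wrist camera it gives the pose at the moment of the call.
- job.close_job(): hands the job in; it is judged then, once.
Trained networks look in the newest picture that a camera, given by its name, has taken for a name from the list of things; names that differ only in an ending like _2 or _b are one class to them, and where a whole thing is asked for, a point or a joint stands for the part that bears it (a point fixed in the world has none). Each returns a list of dicts, best first, with "p" (0 to 1); they miss things now and then, are a little off and sometimes report something else, mostly with a low value. They report only what shows in the picture. A call takes as long as a camera call. They do not tell look-alikes from the thing itself.
- imaging.boxes_of(camera, label): "at" ([x, y, z] in m, in world coordinates, good to about 4 mm: the middle of the surface that is visible of it).
- imaging.cut_out(camera, label): "mask" (480x640 bool, what is visible of it).
The state is a dict: "t": time; "q": joint angles; "dq": joint speeds; "tau": joint torques, N m; "ee_pos": TCP position; "tool_rot": TCP orientation; "contact_force": force on the tool from outside, world axes, zero at the start; "moment": the same for the moment, N m; "opening": opening from 0.0 (shut) to 1.0 (fully open); "finger_force": force on a finger pad.
Only numpy, scipy, OpenCV 4.12 (cv2) and the standard library are available. Lean on these libraries where they do the work, as an engineer would, in place of code of your own. Each camera call takes 0.05 s, during which the arm holds its last target. There are 200 camera calls.

## Task

Take the steel spindle out of its wooden rack and thread it, tapered nose first, through the near bearing, the cork wheel standing in its cradle, and the far bearing of the wheel stand, until its nose is fully home against the end stop. Its tail is hidden in the rack's narrow channel, so it has to be lifted by its free middle, set down in the near bearing and the V rest, then taken again by the tail and pushed home. Let go of it there, and leave the wheel in its cradle and the other things on the bench where they are.

Things in the scene. Friction and masses are not known exactly. Their poses are not given: they have to be found in the camera images.
- spindle: plain steel shaft, 290 mm long, 16 mm diameter, about 0.3 kg. Origin on its axis at mid length (about its balance point); x axis along the shaft towards the nose. The last 14 mm of the nose taper to 7 mm; the tail end is a dark collar 8 mm thick, 22 mm diameter. It may roll about its axis. In the rack it lies level, axis 45 mm above the bench
- spindle_nose (a point): middle of the spindle's tapered end face, 145 mm from its origin along +x
- spindle_tail (a point): middle of the spindle's tail end face, 145 mm from its origin along -x
- rack: fixed wooden rack, plank 330 x 85 x 12 mm. Origin under its middle, x axis along the lying spindle towards the nose. The tail's channel runs from x = -163 to -70 mm, walls 28 mm apart, 74 mm high above the bench; the nose end lies in an open notch at x = 82 to 98 mm, 44 mm high. Between them fingers can straddle the spindle. It lifts straight up
- stand: fixed wheel stand, grey base plate 262 x 100 x 10 mm, from x = -78 to 184 mm. Origin on its underside, below the mouth of the near bearing; x axis = threading direction. All holes lie on the line y = 0, z = 75 mm. Along x (mm): V rest -70 to -62, near bearing 0 to 20, cork wheel 50 to 80 in its cradle (42 to 88), far bearing 110 to 130, end stop face 165
- near_bearing (a point): centre of the mouth of the near bearing's hole (20 mm diameter, small chamfer), stand x = 0, 75 mm above the bench. Both bearing blocks are 20 mm thick and 103 mm high, 86 mm wide at the foot and 52 mm at the hole
- far_bearing (a point): centre of the mouth of the far bearing's hole, stand x = 110 mm, 75 mm above the bench
- end_stop (a point): point on the end stop plate (105 mm high) where the nose comes to bear, stand x = 165 mm, 75 mm above the bench. Home, the spindle's tail stands 55 mm out beyond the V rest
- rest (a point): axis of a 16 mm shaft lying in the V rest, 74 mm above the bench, stand x = -66 mm. The V is open at the top, its arms end about 3 mm above this point; a shaft pushed only through the near bearing can be left lying here
- wheel: loose cork wheel, 120 mm diameter, 30 mm thick, hole 22 mm diameter, 0.18 kg, standing upright in the cradle of the stand. Origin at its centre, x axis along its hole
- paperweight: bystander: clear glass paperweight, 80 mm wide, 66 mm high, origin under its centre
- roll: bystander: roll of blue paper towel standing on end, 110 mm diameter, 110 mm high, origin under its centre
- jar: bystander: grey jar with a steel lid, 64 mm diameter, 100 mm high, origin under its centre
- wrench: bystander: steel wrench lying on the bench, 170 mm long
Not all that is in view belongs to the job. Of the things shaped like the wheel, the cork one is meant.

How it is judged (in metres and radians):
On the way:
1. the spindle is set down and let go with its nose through the near bearing, short of the far bearing, lying over the V rest (x of spindle_nose in the frame of stand between 0.025 and 0.11 m and angle between the x axis of spindle and the x axis of stand, either way round below 0.12 rad and y of spindle_nose in the frame of stand between -0.012 and 0.012 m and z of spindle_nose in the frame of stand between 0.063 and 0.087 m and contact force between the fingers and spindle below 0.05 N), for 0.2 s.
At the end, for the whole second after the job is handed in: The spindle lies at rest through near bearing, wheel and far bearing: its nose within 6 mm of the end stop, within 6 mm of the line of the holes, and its axis within 0.05 rad of that line; the wheel still stands in its cradle (within 8 mm of its place), at rest (x of spindle_nose in the frame of stand above 0.159 m and y of spindle_nose in the frame of stand between -0.006 and 0.006 m and z of spindle_nose in the frame of stand between 0.068 and 0.081 m and angle between the x axis of spindle and the x axis of stand, either way round below 0.05 rad and x of wheel in the frame of stand between 0.058 and 0.072 m and y of wheel in the frame of stand between -0.008 and 0.008 m and z of wheel in the frame of stand between 0.068 and 0.082 m and linear speed of each of spindle, wheel below 0.02 m/s); the robot touches nothing.
It fails at once if the glass paperweight is pushed more than 30 mm or tipped (distance of paperweight from where it was at the start of the episode above 0.03 m or angle between paperweight's own z axis and vertical above 0.5 rad).
It fails at once if another bystander is pushed more than 30 mm (distance of any of roll, jar, wrench from where it was at the start of the episode above 0.03 m).
It also fails if it takes over 64 s, if anything falls off the work surface, if the arm or the gripper's body presses on something with over 40 N, if the wrist force passes 120 N, or if a joint passes its speed limit or range.

## Working session

There is one attempt and no reset: what is moved stays moved. The work goes in short steps, Python scripts to look and compute and a shell command to move; the robot and the scene stay as the last step left them, time stands still between calls to the robot, and variables do not carry over. Pictures are saved under pics/ and viewed, at most 10 in all, crops included, and the job is handed in when it is done.

```bash
mkdir -p pics; ls
python3 - <<'E'
from workcell import arm, imaging, job
import cv2,numpy as np
s=arm.get_state();print(s['t'],s['ee_pos'],np.round(s['tool_rot'],3).tolist(),s['opening'],arm.grasp_offset)
for n in ("scene","top"):
    im=imaging.camera(n);cv2.imwrite(f"pics/{n}0.png",im)
    c=imaging.calibration(n);print(n,c['fov_y'],c['cx'],c['cy'],np.round(c['pose'],3).tolist(), [k for k in c])
    for l in ("spindle","rack","stand","wheel","paperweight","roll","jar","wrench"):
        print(l,[(np.round(d['at'],3).tolist(),round(d['p'],2)) for d in imaging.boxes_of(n,l)[:4]])
E
```

```text
pics
0.0 [ 0.18622383 -0.62226962  0.23040854] [[0.958, 0.287, -0.001], [0.287, -0.958, 0.002], [-0.0, -0.002, -1.0]] 0.9980679880103814 -0.0187
scene 43.75304623544608 320.25104433843586 247.36932436777545 [[-0.831, 0.336, -0.444, 1.224], [0.557, 0.53, -0.64, 0.901], [0.02, -0.779, -0.627, 0.98], [0.0, 0.0, 0.0, 1.0]] ['fov_y', 'cx', 'cy', 'pose']
spindle [([0.47, -0.07, 0.048], 0.95)]
rack [([0.482, -0.123, 0.01], 0.97)]
stand [([0.669, 0.247, 0.034], 0.63), ([0.704, -0.337, 0.085], 0.2)]
wheel [([0.439, 0.162, 0.07], 0.91), ([0.661, 0.193, 0.102], 0.8), ([0.668, 0.24, 0.039], 0.2)]
paperweight [([0.426, 0.315, 0.047], 0.68)]
roll [([0.703, -0.333, 0.084], 0.85)]
jar [([0.499, -0.366, 0.063], 0.68)]
wrench [([0.804, 0.046, 0.004], 0.56)]
top 54.8531775240565 316.7883219296001 238.59584182851953 [[-0.024, -0.994, 0.105, 0.473], [-1.0, 0.023, -0.005, -0.033], [0.002, -0.105, -0.994, 1.018], [0.0, 0.0, 0.0, 1.0]] ['fov_y', 'cx', 'cy', 'pose']
spindle [([0.467, -0.116, 0.052], 0.59)]
rack [([0.466, -0.109, 0.014], 0.95)]
stand [([0.636, 0.133, 0.014], 0.64)]
wheel [([0.642, 0.172, 0.118], 0.66)]
paperweight [([0.411, 0.292, 0.054], 0.63)]
roll [([0.683, -0.365, 0.114], 0.76)]
jar [([0.483, -0.375, 0.097], 0.57)]
wrench [([0.797, 0.039, 0.007], 0.75)]
```

View pics/scene0.png

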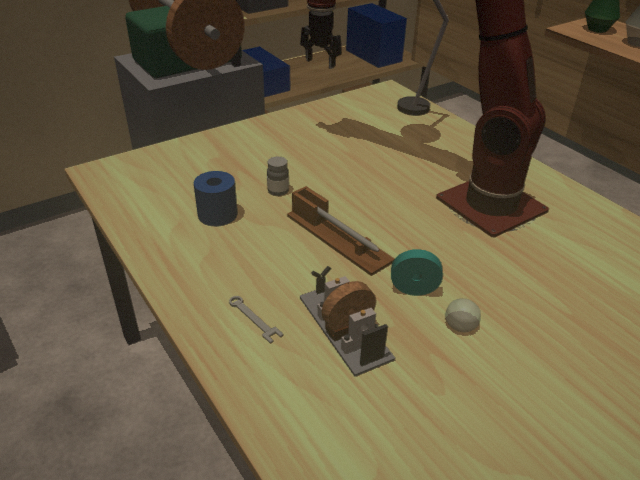

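View pics/top0.png

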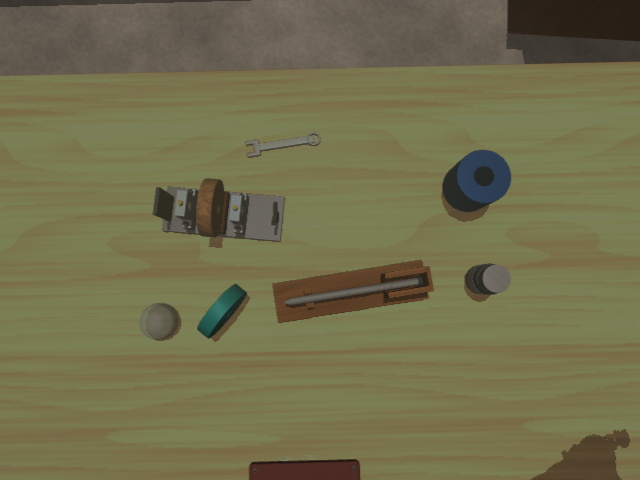

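The top view shows the spindle in its rack, nose at about (287,301) and tail in the channel at about (418,283). It also shows the stand, with the V rest at (276,215), near bearing (237,208), cork wheel (210,207), far bearing (183,205) and end stop (163,204).

Candidates for the wheel:
- cork wheel in the stand: (210,207) top, (350,308) scene
- teal ring: (222,311) top, (417,272) scene
- big brown disc on the shelf: (205,30) scene, off the bench

I choose the cork wheel in the stand. The spindle has no look-alike. I'll check the choice in a close wrist crop.

```bash
cat > h.py <<'E'
from workcell import arm, imaging, job
import cv2,numpy as np
from scipy.spatial.transform import Rotation as R
def ray(c,px):
    f=240/np.tan(np.radians(c['fov_y'])/2); P=np.array(c['pose'])
    d=P[:3,:3]@np.array([(px[0]-c['cx'])/f,(px[1]-c['cy'])/f,1.]); return P[:3,3],d/np.linalg.norm(d)
def plane(c,px,z):
    o,d=ray(c,px); return o+d*(z-o[2])/d[2]
def tri(obs):  # [(cal,px),...] -> point, residual
    A=np.zeros((3,3));b=np.zeros(3);rs=[ray(*o) for o in obs]
    for o,d in rs:
        M=np.eye(3)-np.outer(d,d);A+=M;b+=M@o
    p=np.linalg.solve(A,b); return p,[float(np.linalg.norm((np.eye(3)-np.outer(d,d))@(p-o))) for o,d in rs]
def proj(c,p):
    P=np.array(c['pose']);f=240/np.tan(np.radians(c['fov_y'])/2)
    q=P[:3,:3].T@(np.array(p)-P[:3,3]);return np.array([c['cx']+f*q[0]/q[2],c['cy']+f*q[1]/q[2]])
def down(yaw): # tool x at yaw (rad), z down
    x=np.array([np.cos(yaw),np.sin(yaw),0]);z=np.array([0,0,-1.]);return np.c_[x,np.cross(z,x),z]
def go(p,yaw,s=None):
    s=s or arm.get_state();T=np.array(s['tool_rot'])
    t=T.T@(np.array(p)-s['ee_pos'])/.2; a=R.from_matrix(T.T@down(yaw)).as_rotvec()/(np.pi/2)
    print('travel',np.round(t,4),'ang',np.round(a,4))
def snap(n,name):
    c=imaging.calibration(n);im=imaging.camera(n);cv2.imwrite(f'pics/{name}.png',im)
    np.savez(f'pics/{name}.npz',**{k:np.array(v) for k,v in c.items()});return c,im
def cal(name):
    d=np.load(f'pics/{name}.npz');return {k:d[k] for k in d}
E
python3 - <<'E'
from h import *
c=imaging.calibration('top')
n=plane(c,(287,301),.045);t=plane(c,(418,283),.045);print(n,t,np.linalg.norm(n-t))
yaw=np.arctan2(*(n-t)[1::-1]);print(np.degrees(yaw))
for a in ((276,215),(237,208),(210,181),(183,205)): print(a,plane(c,a,.075 if a[1]!=181 else .135))
s=arm.get_state();T=np.eye(4);T[:3,:3]=s['tool_rot'];T[:3,3]=s['ee_pos']
w=imaging.calibration('wrist');print(np.round(np.linalg.inv(T)@w['pose'],3),w['fov_y'],w['cx'],w['cy'])
m=(n+t)/2; go([m[0]-.0,m[1],.30],yaw)
E
```

```text
[0.44627631 0.02790024 0.045     ] [ 0.47714626 -0.24708372  0.045     ] 0.27671128434216147
96.40525820552617
(276, 215) [0.62333807 0.04571841 0.075     ]
(237, 208) [0.63982528 0.12596879 0.075     ]
(210, 181) [0.68359054 0.16803754 0.135     ]
(183, 205) [0.64870022 0.23737233 0.075     ]
[[-0.    -0.964 -0.267  0.066]
 [ 1.    -0.001  0.     0.   ]
 [-0.001 -0.267  0.964 -0.144]
 [ 0.     0.     0.     1.   ]] 71.01791942349264 320.54302914133746 237.64397887372152
travel [ 2.0545 -2.0631 -0.3433] ang [ 0.     -0.     -0.8861]
```

```bash
python3 -m handwheel '{"travel":[[1,-1,-0.35],[1,-1,-0.35],[1,-1,-0.35],[1,-1,-0.35],[1,-1,-0.35],[1,-1,-0.35],[1,-1,-0.35],[1,-1,-0.35]],"angular":[[0,0,-0.886],[0,0,-0.886],[0,0,-0.886],[0,0,-0.886],[0,0,-0.886],[0,0,-0.886],[0,0,-0.886],[0,0,-0.886]]}' 1
python3 - <<'E'
from h import *
go([.462,-.11,.30],np.radians(96.4))
E
```

```text
t: 1.9
ee_pos: [0.3206, -0.3736, 0.3016]
tool_rot: [[-0.116, 0.993, 0.0], [0.993, 0.116, -0.0], [-0.0, 0.0, -1.0]]
contact_force: [1.1, 0.1, 0.5]
opening: 0.998
finger_force: 0.0
travel [1.2275 0.8548 0.0074] ang [0.0001 0.0003 0.0028]
```

```bash
python3 -m handwheel '{"travel":[[1,0.85,0],[1,0.85,0],[1,0.85,0],[1,0.85,0],[1,0.85,0],[1,0.85,0]],"angular":[[0,0,0],[0,0,0],[0,0,0],[0,0,0],[0,0,0],[0,0,0]]}' 1
python3 - <<'E'
from h import *
snap('wrist','w1')
m=imaging.cut_out('wrist','spindle');print([(d['p'],int(d['mask'].sum()),) for d in m])
E
```

```text
t: 2.65
ee_pos: [0.4674, -0.1557, 0.3013]
tool_rot: [[-0.113, 0.994, -0.0], [0.994, 0.113, -0.0], [-0.0, -0.0, -1.0]]
contact_force: [-0.1, 0.0, -0.3]
opening: 0.995
finger_force: 0.0
[(0.73, 3335)]
```

View pics/w1.png

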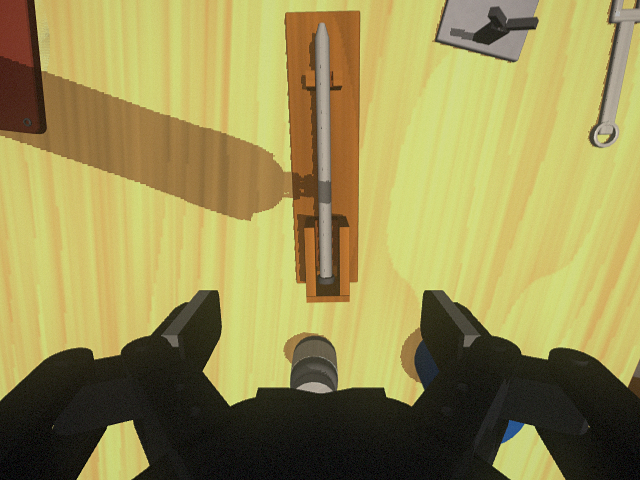

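Close view: nose tip at (321,24), notch (320,82), collar in the channel around (326,280). It's the plain steel shaft, as described. Next are views that also cover the stand.

```bash
python3 -m handwheel '{"travel":[[1,0.5,0],[1,0.5,0],[1,0.5,0],[1,0.5,0],[1,0.5,0]],"angular":[[0,0,0],[0,0,0],[0,0,0],[0,0,0],[0,0,0]]}' 1
python3 -m handwheel '{"travel":[[0.4,0,0],[0.4,0,0],[0.4,0,0]],"angular":[[0,0,0],[0,0,0],[0,0,0]]}' 1
python3 - <<'E'
from h import *
snap('wrist','w2')
E
python3 -m handwheel '{"travel":[[0,0.9,0.1],[0,0.9,0.1],[0,0.9,0.1],[0,0.9,0.1],[0,0.9,0.1]],"angular":[[0,0,0],[0,0,0],[0,0,0],[0,0,0],[0,0,0]]}' 1
python3 - <<'E'
from h import *
snap('wrist','w3')
E
```

```text
t: 3.38
ee_pos: [0.5445, 0.0551, 0.3011]
tool_rot: [[-0.114, 0.993, -0.0], [0.993, 0.114, 0.001], [0.001, -0.0, -1.0]]
contact_force: [0.0, -0.2, 0.1]
opening: 1.0
finger_force: 0.0
t: 3.75
ee_pos: [0.5354, 0.1324, 0.3014]
tool_rot: [[-0.111, 0.994, 0.0], [0.994, 0.111, -0.001], [-0.001, -0.0, -1.0]]
contact_force: [-0.3, -0.5, -0.6]
opening: 0.997
finger_force: 0.0
t: 4.42
ee_pos: [0.7145, 0.1512, 0.2807]
tool_rot: [[-0.109, 0.994, -0.001], [0.994, 0.109, -0.001], [-0.001, -0.001, -1.0]]
contact_force: [-0.4, 0.5, -0.3]
opening: 0.997
finger_force: 0.0
```

View pics/w2.png

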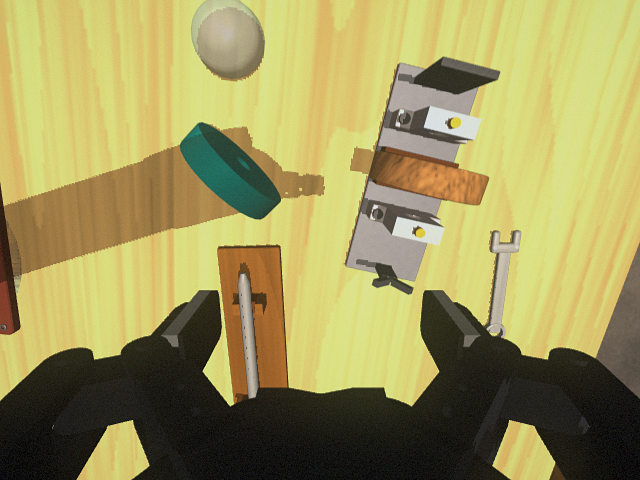

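View pics/w3.png

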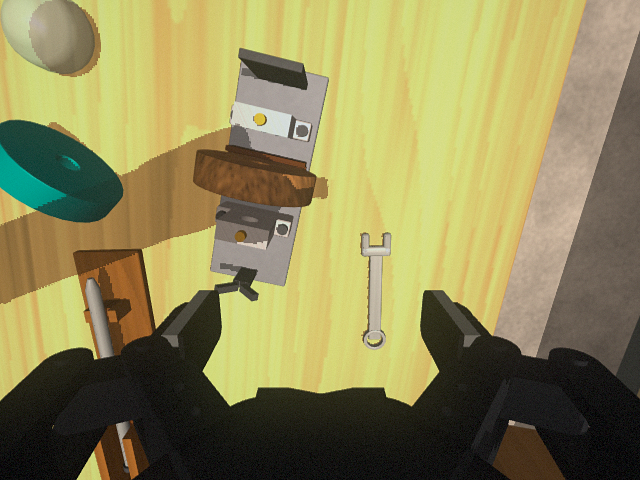

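The w2 view shows the cork wheel at (430,177) between the bearings, whose screws are at (419,232) and (454,122). The teal decoy is apart at (230,170). In w3 the screws are at (240,236) and (260,119), and the plate corners are at (211,271), (285,287) and (328,79). The spindle nose is at (244,268) in w2 and (91,282) in w3.

Run:
```python
from h import *
from scipy.optimize import least_squares
c={k:cal(k) for k in('w1','w2','w3')}; top=imaging.calibration('top')
sc=imaging.calibration('scene')
print('nose',tri([(c['w1'],(321,24)),(c['w2'],(244,268)),(c['w3'],(91,281))]))
print('near screw',tri([(c['w2'],(419,232)),(c['w3'],(240,236))]));print('far screw',tri([(c['w2'],(454,122)),(c['w3'],(260,119))]))
obs=[('w2',(398,63),(184,50,10)),('w2',(346,265),(-78,50,10)),('w3',(211,271),(-78,50,10)),('w3',(285,287),(-78,-50,10)),('w3',(328,79),(184,-50,10)),
('w2',(419,232),(10,0,105)),('w3',(240,236),(10,0,105)),('w2',(454,122),(120,0,105)),('w3',(260,119),(120,0,105))]
def pt(v,p):
    p=np.array(p)/1e3;C,S=np.cos(v[3]),np.sin(v[3]);return np.array([v[0]+C*p[0]-S*p[1],v[1]+S*p[0]+C*p[1],v[2]+p[2]])
f=lambda v:np.concatenate([proj(c[o[0]],pt(v,o[2]))-o[1] for o in obs])
r=least_squares(f,[.64,.11,0,1.5],loss='soft_l1');print('stand',r.x,np.degrees(r.x[3]));print(np.round(f(r.x).reshape(-1,2),1).tolist())
# spindle / rack pose from w1 mask + nose
n=plane(c['w1'],(321,24),.045);t=plane(c['w1'],(326,281),.045);print('w1 nose,tail@45',n,t,np.linalg.norm(n-t),np.degrees(np.arctan2(*(n-t)[1::-1])))
for z,a in((.044,(320,82)),(.012,(286,12)),(.012,(360,12)),(.012,(297,283)),(.012,(358,282))):print(a,plane(c['w1'],a,z))
# spindle edges in w1
im=cv2.imread('pics/w1.png');crop=im[0:310,260:400];w2=cv2.imread('pics/w2.png')[40:300,330:500]
a=cv2.resize(crop,None,fx=2.6,fy=1.9*1,interpolation=3);b=cv2.resize(w2,(400,589),interpolation=3)
cv2.imwrite('pics/crop1.png',np.hstack([a,b]))
print(np.hstack([a,b]).shape)
```

```text
nose (array([0.44579072, 0.03240202, 0.04351758]), [0.0007489502576654767, 0.0047171245787045605, 0.004479272328589784])
near screw (array([0.63710935, 0.12360162, 0.10898664]), [0.00015293900162682817, 0.00015293900162687723])
far screw (array([0.64983947, 0.2331839 , 0.1086529 ]), [0.00010123152354542489, 0.0001012315235454466])
stand [6.36866173e-01 1.13386787e-01 6.20498818e-04 1.46418180e+00] 83.89143762883828
[[0.5, -1.6], [-0.3, 2.0], [-0.8, 0.9], [-0.1, -0.0], [0.3, -1.9], [-0.2, -0.6], [1.6, -0.4], [-1.5, 0.6], [0.3, 0.9]]
w1 nose,tail@45 [0.44514156 0.03167709 0.045     ] [ 0.48429279 -0.25590685  0.045     ] 0.2902366978942049 97.75249750641188
(320, 82) [ 0.45035766 -0.02386857  0.044     ]
(286, 12) [0.40355014 0.04904066 0.012     ]
(360, 12) [0.4863361  0.05842692 0.012     ]
(297, 283) [ 0.44679298 -0.27717885  0.012     ]
(358, 282) [ 0.53069957 -0.26616169  0.012     ]
(589, 764, 3)
```

Run:
```python
from h import *
c={k:cal(k) for k in('w1','w2','w3')}
print(plane(c['w2'],(244,268),.045),plane(c['w3'],(91,281),.045))
px={}
for k,bx in(('w2',[(400,440,215,245),(435,475,108,138)]),('w3',[(228,252,228,246),(246,275,108,132)])):
    im=cv2.imread(f'pics/{k}.png');h=cv2.cvtColor(im,cv2.COLOR_BGR2HSV)
    for i,(a,b,e,f) in enumerate(bx):
        s=h[e:f,a:b];m=(s[...,1]>130)&(s[...,0]<35)&(s[...,0]>8);ys,xs=np.nonzero(m);px[k,i]=(xs.mean()+a,ys.mean()+e);print(k,i,px[k,i],m.sum())
P=[tri([(c[k],px[k,i]) for k in('w2','w3')]) for i in(0,1)];print(P);d=P[1][0]-P[0][0];print(np.degrees(np.arctan2(d[1],d[0])),np.linalg.norm(d))
go([.468,-.137,.25],np.radians(97.75))
```

```text
[0.44695282 0.0380551  0.045     ] [0.44570612 0.02814165 0.045     ]
w2 0 (np.float64(418.9764705882353), np.float64(232.0)) 85
w2 1 (np.float64(454.19417475728153), np.float64(122.51456310679612)) 103
w3 0 (np.float64(240.19417475728156), np.float64(235.62135922330097)) 103
w3 1 (np.float64(259.61607142857144), np.float64(118.73214285714286)) 112
[(array([0.63719481, 0.12368261, 0.10853867]), [0.00033466605718812886, 0.0003346660571881228]), (array([0.64971081, 0.23298296, 0.10971055]), [0.00043859970972697133, 0.00043859970972693295])]
83.46750136712552 0.11002086019223685
travel [-1.2994 -1.382   0.1602] ang [ 0.0003  0.0005 -0.016 ]
```

View pics/crop1.png

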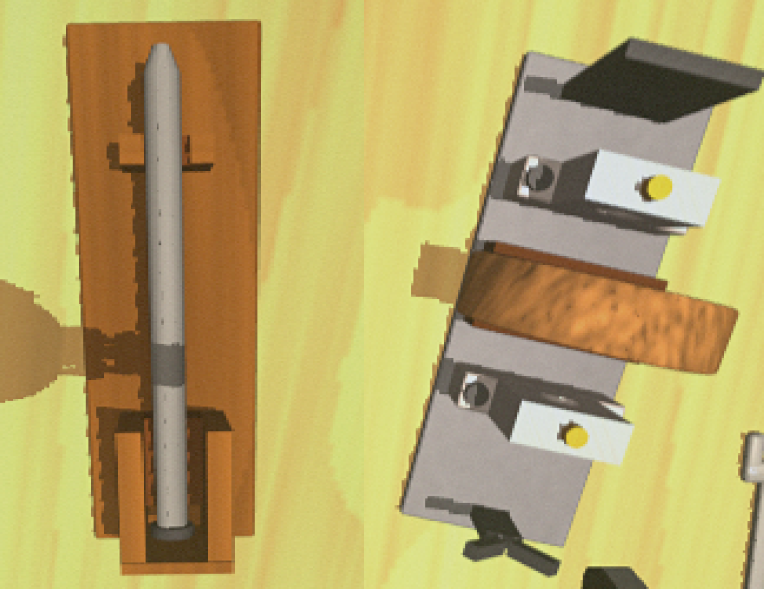

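The crop confirms it: plain steel spindle, and the cork wheel in the cradle. Going to the grasp.

```bash
python3 -m handwheel '{"travel":[[-0.65,-0.69,0],[-0.65,-0.69,0],[-0.65,-0.69,0],[-0.65,-0.69,0]],"angular":[[0,0,-0.016],[0,0,-0.016],[0,0,-0.016],[0,0,-0.016]]}' 1
python3 -m handwheel '{"travel":[[-0.65,-0.69,0.3],[-0.65,-0.69,0.3],[-0.65,-0.69,0.3],[-0.65,-0.69,0.3],[-0.65,-0.69,0.3],[-0.65,-0.69,0.3]],"angular":[[0,0,0],[0,0,0],[0,0,0],[0,0,0],[0,0,0],[0,0,0]]}' 1
python3 - <<'E'
from h import *
go([.468,-.137,.12],np.radians(97.75))
E
```

```text
t: 4.97
ee_pos: [0.5888, 0.0025, 0.2829]
tool_rot: [[-0.128, 0.992, 0.002], [0.992, 0.128, -0.006], [-0.006, 0.001, -1.0]]
contact_force: [0.2, -0.3, 0.6]
opening: 0.998
finger_force: 0.0
t: 5.72
ee_pos: [0.4739, -0.1372, 0.2223]
tool_rot: [[-0.139, 0.99, 0.002], [0.99, 0.139, -0.0], [-0.001, 0.002, -1.0]]
contact_force: [-0.4, 0.2, 0.1]
opening: 1.0
finger_force: 0.0
travel [ 0.0052 -0.03    0.5116] ang [0.0011 0.0004 0.0026]
```

```bash
python3 -m handwheel '{"travel":[[0.005,-0.03,0.2],[0.005,-0.03,0.51],[0.005,-0.03,0.51],[0.005,-0.03,0.51]],"angular":[[0,0,0],[0,0,0],[0,0,0],[0,0,0]]}' 1
python3 - <<'E'
from h import *
c,im=snap('wrist','w4')
for s in (-25,0,40,100,145):
    p=[.4647-.1348*s/1e3,-.1121+.9909*s/1e3,.045];print(s,proj(c,p))
go([.468,-.137,.0265],np.radians(97.75))
E
```

```text
t: 6.22
ee_pos: [0.4683, -0.1378, 0.1214]
tool_rot: [[-0.138, 0.99, 0.002], [0.99, 0.138, 0.0], [-0.0, 0.002, -1.0]]
contact_force: [0.2, 0.2, 0.7]
opening: 0.995
finger_force: 0.0
-25 [322.3547255  245.03144564]
0 [322.51980289 208.92770134]
40 [322.80558331 146.42523801]
100 [323.29275638  39.87658946]
145 [323.71392021 -52.23530789]
travel [ 0.0068 -0.0039  0.4769] ang [0.002  0.0007 0.0018]
```

View pics/w4.png

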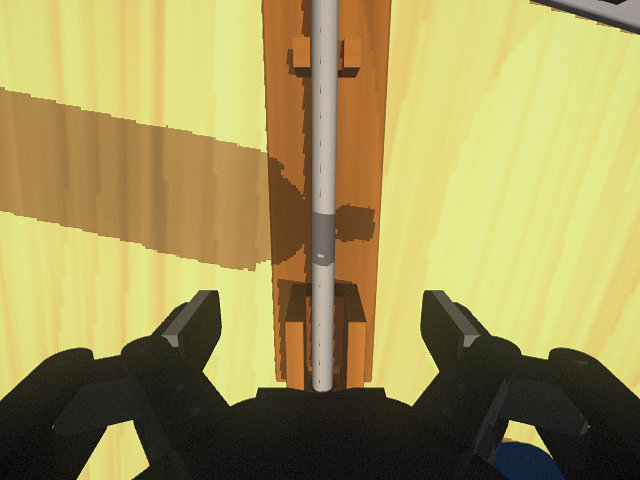

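The spindle axis is at column 324 against 323 predicted, so it's within 1 mm. The notch is at row 57 and the channel mouth at row 300, as modelled. Descending and gripping.

```bash
python3 -m handwheel '{"travel":[[0.007,0,0.2],[0.007,0,0.4],[0.007,0,0.477],[0.007,0,0.477]],"angular":[[0,0,0],[0,0,0],[0,0,0],[0,0,0]]}' 1
python3 -m handwheel '{"travel":[[0,0,0],[0,0,0],[0,0,0],[0,0,0],[0,0,0],[0,0,0]],"angular":[[0,0,0],[0,0,0],[0,0,0],[0,0,0],[0,0,0],[0,0,0]]}' -1
```

```text
t: 6.78
ee_pos: [0.4671, -0.1372, 0.0248]
tool_rot: [[-0.136, 0.991, 0.0], [0.991, 0.136, 0.0], [0.0, 0.0, -1.0]]
contact_force: [0.5, -0.8, 0.3]
opening: 1.002
finger_force: 0.0
t: 7.52
ee_pos: [0.4688, -0.1371, 0.025]
tool_rot: [[-0.137, 0.991, 0.005], [0.991, 0.137, -0.0], [-0.001, 0.004, -1.0]]
contact_force: [5.9, 1.1, -0.1]
opening: 0.168
finger_force: 58.6
```

```bash
python3 -m handwheel '{"travel":[[0,0,-0.15],[0,0,-0.35],[0,0,-0.6],[0,0,-0.6],[0,0,-0.6]],"angular":[[0,0,0],[0,0,0],[0,0,0],[0,0,0],[0,0,0]]}' -1
python3 - <<'E'
from h import *
go([.6158,-.0671,.13],np.radians(83.6))
E
```

```text
t: 8.15
ee_pos: [0.4657, -0.1372, 0.1431]
tool_rot: [[-0.136, 0.991, -0.001], [0.991, 0.136, 0.0], [0.0, -0.001, -1.0]]
contact_force: [0.2, 0.4, -3.0]
opening: 0.164
finger_force: 60.9
travel [0.2452 0.7914 0.0647] ang [-0.0007 -0.      0.1581]
```

```bash
python3 -m handwheel '{"travel":[[0.08,0.26,0],[0.16,0.52,0],[0.245,0.79,0],[0.245,0.79,0.06],[0.245,0.79,0.06],[0.245,0.79,0.06]],"angular":[[0,0,0.05],[0,0,0.1],[0,0,0.158],[0,0,0.158],[0,0,0.158],[0,0,0.158]]}' -1
python3 - <<'E'
from h import *
c,im=snap('wrist','w5')
o=np.array([.6361,.1138,0]);v=np.array([.1115,.9938,0]);w=np.array([-.9938,.1115,0])
P=lambda x,y,z:o+v*x/1e3+w*y/1e3+[0,0,z/1e3]
s=arm.get_state();print(s['ee_pos'],s['contact_force'],s['moment'])
for q in((-78,50,10),(-78,-50,10),(10,0,106),(120,0,106),(-66,0,74),(0,0,103),(-70,0,77)):print(q,proj(c,P(*q)))
E
```

```text
t: 8.9
ee_pos: [0.615, -0.0681, 0.1312]
tool_rot: [[0.112, 0.994, -0.002], [0.994, -0.112, -0.0], [-0.001, -0.002, -1.0]]
contact_force: [-0.2, 0.5, -3.4]
opening: 0.167
finger_force: 61.1
[ 0.61541297 -0.068184    0.13182013] [ 0.77139174 -0.18114036 -2.14197723] [-0.02982042 -0.03045323  0.04703694]
(-78, 50, 10) [254.70329894  89.70933236]
(-78, -50, 10) [392.09075999  89.54093937]
(10, 0, 106) [ 325.34784736 -198.04289308]
(120, 0, 106) [ 326.43263397 -686.82609348]
(-66, 0, 74) [324.19887491  46.75275374]
(0, 0, 103) [ 325.18258009 -157.85646026]
(-70, 0, 77) [324.23486001  53.60143486]
```

View pics/w5.png

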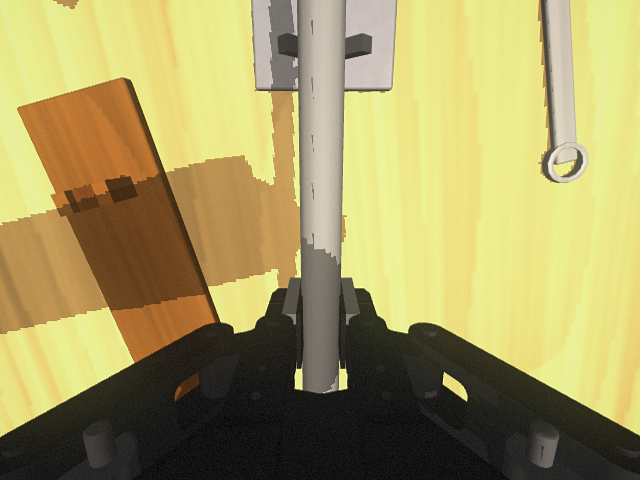

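Plate corners at (255,89) and (392,89) and V arms at (278,45) and (371,45) match the prediction to within a pixel. The shaft is centred over the V at column 324. Lowering.

```bash
python3 -m handwheel '{"travel":[[0,0,0.12],[0,0,0.24],[0,0,0.34],[0,0,0.38],[0,0,0.38]],"angular":[[0,0,0],[0,0,0],[0,0,0],[0,0,0],[0,0,0]]}' -1
python3 - <<'E'
from h import *
go([.6158,-.0671,.0557],np.radians(83.6))
E
```

```text
t: 9.57
ee_pos: [0.6162, -0.0673, 0.056]
tool_rot: [[0.111, 0.994, -0.0], [0.994, -0.111, 0.0], [0.0, -0.0, -1.0]]
contact_force: [0.7, 0.3, -1.9]
opening: 0.166
finger_force: 61.1
travel [ 0.0007 -0.0022  0.0013] ang [-0.0001 -0.0001  0.    ]
```

```bash
python3 -m handwheel '{"travel":[[0.04,0,0],[0.08,0,0],[0.12,0,0],[0.16,0,0],[0.2,0,0],[0.2,0,0]],"angular":[[0,0,0],[0,0,0],[0,0,0],[0,0,0],[0,0,0],[0,0,0]]}' -1
```

```text
t: 10.32
ee_pos: [0.6208, -0.0262, 0.056]
tool_rot: [[0.11, 0.994, 0.0], [0.994, -0.11, 0.0], [0.0, 0.0, -1.0]]
contact_force: [-1.0, -0.7, -2.7]
opening: 0.164
finger_force: 61.1
```

```bash
python3 -m handwheel '{"travel":[[0.04,0,0],[0.08,0,0],[0.12,0,0],[0.16,0,0],[0.2,0,0],[0.23,0,0],[0.255,0,0],[0.255,0,0]],"angular":[[0,0,0],[0,0,0],[0,0,0],[0,0,0],[0,0,0],[0,0,0],[0,0,0],[0,0,0]]}' -1
```

```text
t: 11.32
ee_pos: [0.6264, 0.0239, 0.0559]
tool_rot: [[0.11, 0.994, -0.0], [0.994, -0.11, 0.0], [0.0, -0.0, -1.0]]
contact_force: [0.2, 0.1, -3.5]
opening: 0.165
finger_force: 61.1
```

```bash
python3 -m handwheel '{"travel":[[0,0,0.005],[0,0,0.005],[0,0,0.005],[0,0,0.005],[0,0,0.005],[0,0,0.005]],"angular":[[0,0,0],[0,0,0],[0,0,0],[0,0,0],[0,0,0],[0,0,0]]}' 0.2
python3 -m handwheel '{"travel":[[0,0,-0.15],[0,0,-0.35],[0,0,-0.45],[0,0,-0.45],[0,0,-0.45]],"angular":[[0,0,0],[0,0,0],[0,0,0],[0,0,0],[0,0,0]]}' 0.2
python3 - <<'E'
from h import *
c,im=snap('wrist','w6')
o=np.array([.6361,.1138,0]);v=np.array([.1115,.9938,0])
for x in(-66,-100,-150,-200,-211):print(x,proj(c,o+v*x/1e3+[0,0,.074]))
E
```

```text
t: 12.08
ee_pos: [0.6264, 0.0233, 0.0549]
tool_rot: [[0.111, 0.994, -0.0], [0.994, -0.111, 0.0], [0.0, -0.0, -1.0]]
contact_force: [-0.4, -0.4, -0.8]
opening: 0.602
finger_force: 0.0
t: 12.7
ee_pos: [0.6257, 0.0231, 0.1436]
tool_rot: [[0.111, 0.994, -0.002], [0.994, -0.111, -0.0], [-0.0, -0.002, -1.0]]
contact_force: [-0.9, -0.8, 0.1]
opening: 0.596
finger_force: 0.0
-66 [323.13386692 211.25971436]
-100 [323.04075026 261.15240946]
-150 [322.91671    327.61422671]
-200 [322.80583815 387.02030219]
-211 [322.7830077  399.25305086]
```

View pics/w6.png

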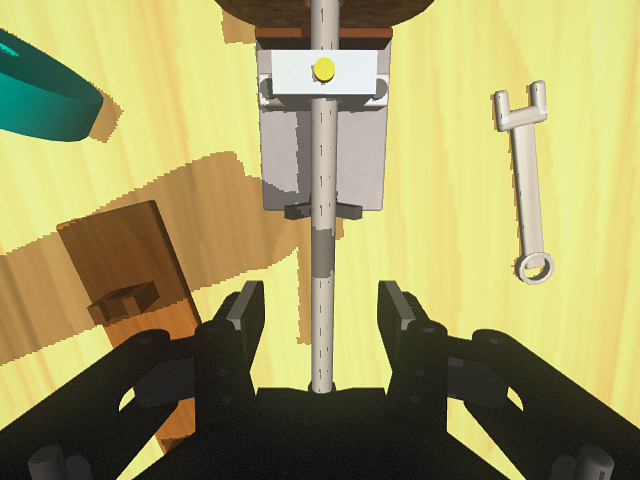

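The spindle lies through the near bearing (323,100) and the V (323,210) on the predicted line, tail near (321,390), with the gripper clear. Regrasping by the tail.

```bash
python3 -m handwheel '{"travel":[[-0.25,0,0],[-0.46,0,0],[-0.46,0,0.2],[-0.46,0,0.44],[-0.46,0,0.44],[-0.46,0,0.44]],"angular":[[0,0,0],[0,0,0],[0,0,0],[0,0,0],[0,0,0],[0,0,0]]}' 0.2
python3 -m handwheel '{"travel":[[0,0,0],[0,0,0],[0,0,0],[0,0,0],[0,0,0],[0,0,0]],"angular":[[0,0,0],[0,0,0],[0,0,0],[0,0,0],[0,0,0],[0,0,0]]}' -1
python3 - <<'E'
from h import *
go([.6361-.1115*.182,.1138-.9938*.182,.0557],np.radians(83.6))
E
```

```text
t: 13.5
ee_pos: [0.6167, -0.0677, 0.0579]
tool_rot: [[0.111, 0.994, 0.001], [0.994, -0.111, 0.0], [0.001, 0.0, -1.0]]
contact_force: [0.3, 1.2, 1.2]
opening: 0.597
finger_force: 0.0
t: 14.25
ee_pos: [0.6167, -0.068, 0.0574]
tool_rot: [[0.111, 0.994, 0.001], [0.994, -0.111, 0.0], [0.0, 0.001, -1.0]]
contact_force: [1.0, 0.0, 5.0]
opening: 0.165
finger_force: 58.8
travel [ 0.0042 -0.0049  0.0087] ang [ 0.0008 -0.0001  0.0002]
```

```bash
python3 -m handwheel '{"travel":[[0.03,0,-0.005],[0.06,0,-0.005],[0.09,0,-0.005],[0.12,0,-0.005],[0.15,0,-0.005],[0.18,0,-0.005],[0.2,0,-0.005],[0.2,0,-0.005]],"angular":[[0,0,0],[0,0,0],[0,0,0],[0,0,0],[0,0,0],[0,0,0],[0,0,0],[0,0,0]]}' -1
python3 - <<'E'
from h import *
s=arm.get_state();print(s['ee_pos'],s['contact_force'],s['moment'],(np.array(s['ee_pos'])[:2]-[.6361,.1138])@[.1115,.9938])
E
```

```text
t: 15.25
ee_pos: [0.6205, -0.0346, 0.0585]
tool_rot: [[0.116, 0.993, -0.001], [0.993, -0.116, -0.007], [-0.007, 0.0, -1.0]]
contact_force: [-2.8, -15.9, 10.2]
opening: 0.164
finger_force: 59.5
[ 0.62051984 -0.03461819  0.05848499] [ -2.75868933 -15.85904537  10.24733153] [-3.20348853  0.59139594  0.073059  ] -0.14923518347167875
```

Resistance at about the far bearing's mouth, and the moment says the nose is pressed down, so it sits high. I'll back off slightly and read the forces.

```bash
python3 -m handwheel '{"travel":[[-0.03,0,0],[-0.06,0,0],[-0.06,0,0],[-0.06,0,0]],"angular":[[0,0,0],[0,0,0],[0,0,0],[0,0,0]]}' -1
cat > st.py <<'E'
from h import *
s=arm.get_state();e=np.array(s['ee_pos']);T=np.array(s['tool_rot'])
print('xyz stand',np.round(1e3*np.array([(e[:2]-[.6361,.1138])@[.1115,.9938],(e[:2]-[.6361,.1138])@[-.9938,.1115],e[2]]),1),'pitch deg',np.round(np.degrees(T[2,0]),2),'F tool',np.round(T.T@s['contact_force'],1),'M tool',np.round(T.T@s['moment'],2))
E
python3 st.py
python3 - <<'E'
from h import *
# tail in scene and top: spindle masks
for n in('scene','top'):
    c,im=snap(n,n+'7')
    ms=imaging.cut_out(n,'spindle')
    if ms:
        ys,xs=np.nonzero(ms[0]['mask']);print(n,ms[0]['p'],len(xs),xs.min(),xs.max(),ys.min(),ys.max())
E
```

```text
t: 15.75
ee_pos: [0.62, -0.0386, 0.0586]
tool_rot: [[0.11, 0.994, 0.002], [0.994, -0.11, 0.002], [0.002, 0.002, -1.0]]
contact_force: [2.4, 4.4, 6.1]
opening: 0.161
finger_force: 58.9
xyz stand [-153.2   -1.    58.6] pitch deg 0.11 F tool [ 4.7  1.9 -6.1] M tool [-0.25  0.97  0.07]
scene 0.75 309 304 356 248 313
top 0.61 489 189 290 204 218
```

```bash
python3 -m handwheel '{"travel":[[0,0,-0.008],[0,0,-0.008],[0,0,-0.008]],"angular":[[0,0,0],[0,0,0],[0,0,0]]}' -1; python3 st.py
python3 -m handwheel '{"travel":[[0,0,-0.008],[0,0,-0.008],[0,0,-0.008]],"angular":[[0,0,0],[0,0,0],[0,0,0]]}' -1; python3 st.py
python3 - <<'E'
from h import *
im=cv2.imread('pics/scene7.png')[235:375,280:400]
a=cv2.resize(im,(480,560),interpolation=2)
t=cv2.imread('pics/top7.png')[170:250,150:310];b=cv2.resize(t,(320,160*1),interpolation=2)
o=np.zeros((560,800,3),np.uint8);o[:,:480]=a;o[:160,480:]=b;cv2.imwrite('pics/v7.png',o)
E
```

```text
t: 16.32
ee_pos: [0.6193, -0.0401, 0.0594]
tool_rot: [[0.111, 0.994, 0.0], [0.994, -0.111, 0.0], [0.0, 0.0, -1.0]]
contact_force: [3.5, 3.8, 1.5]
opening: 0.165
finger_force: 58.6
xyz stand [-154.8   -0.5   59.4] pitch deg 0.03 F tool [ 4.1  3.  -1.5] M tool [-0.49  0.79  0.25]
t: 16.7
ee_pos: [0.619, -0.0409, 0.0609]
tool_rot: [[0.112, 0.994, -0.001], [0.994, -0.112, -0.001], [-0.001, -0.001, -1.0]]
contact_force: [2.2, -0.5, -1.1]
opening: 0.161
finger_force: 58.5
xyz stand [-155.6   -0.2   60.9] pitch deg -0.03 F tool [-0.3  2.3  1.1] M tool [-0.5  -0.07  0.21]
```

View pics/v7.png

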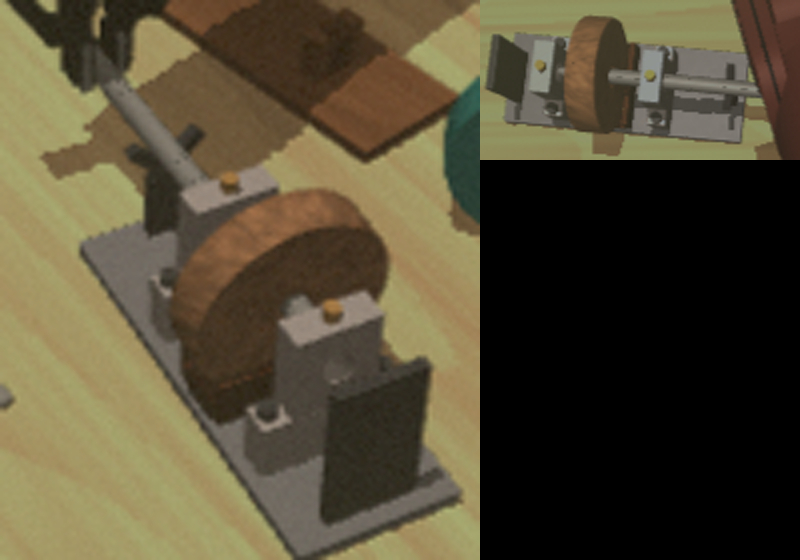

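The picture shows the shaft through the near bearing and the wheel. The nose pokes out of the wheel at about (300,300) in the crop, and the wheel is upright in its cradle. With the tail raised 2.4 mm the vertical force is now neutral, so I'll retry the push.

```bash
python3 -m handwheel '{"travel":[[0.02,0,0],[0.04,0,0],[0.06,0,0],[0.07,0,0],[0.07,0,0]],"angular":[[0,0,0],[0,0,0],[0,0,0],[0,0,0],[0,0,0]]}' -1; python3 st.py
```

```text
t: 17.32
ee_pos: [0.6209, -0.0258, 0.0612]
tool_rot: [[0.111, 0.994, 0.0], [0.994, -0.111, 0.0], [0.0, 0.0, -1.0]]
contact_force: [2.5, -0.2, -0.7]
opening: 0.16
finger_force: 58.6
xyz stand [-140.4   -0.5   61.2] pitch deg 0.02 F tool [0.1 2.5 0.7] M tool [-0.55 -0.13  0.19]
```

```bash
python3 -m handwheel '{"travel":[[0.03,0,0],[0.06,0,0],[0.09,0,0],[0.12,0,0],[0.15,0,0],[0.18,0,0],[0.2,0,0],[0.2,0,0]],"angular":[[0,0,0],[0,0,0],[0,0,0],[0,0,0],[0,0,0],[0,0,0],[0,0,0],[0,0,0]]}' -1; python3 st.py
```

```text
t: 18.32
ee_pos: [0.6259, 0.0134, 0.0619]
tool_rot: [[0.111, 0.994, 0.001], [0.994, -0.111, -0.001], [-0.0, 0.001, -1.0]]
contact_force: [2.4, -3.2, 4.3]
opening: 0.165
finger_force: 59.0
xyz stand [-100.9   -1.1   61.9] pitch deg -0.03 F tool [-2.9  2.7 -4.3] M tool [-0.62 -0.91  0.06]
```

Now press on gently to the stop.

```bash
python3 -m handwheel '{"travel":[[0.01,0,0],[0.02,0,0],[0.03,0,0],[0.04,0,0],[0.04,0,0]],"angular":[[0,0,0],[0,0,0],[0,0,0],[0,0,0],[0,0,0]]}' -1; python3 st.py
```

```text
t: 18.95
ee_pos: [0.6264, 0.0172, 0.0618]
tool_rot: [[0.114, 0.993, -0.0], [0.993, -0.114, -0.005], [-0.005, 0.0, -1.0]]
contact_force: [-1.3, -13.8, 7.9]
opening: 0.16
finger_force: 59.5
xyz stand [-97.1  -1.1  61.8] pitch deg -0.3 F tool [-13.9   0.3  -7.8] M tool [-0.19 -3.14 -0.01]
```

Firm contact at −97.1 mm against −96.6 predicted for home. Releasing and withdrawing.

```bash
python3 -m handwheel '{"travel":[[0,0,0],[0,0,0],[0,0,0],[0,0,0],[0,0,0]],"angular":[[0,0,0],[0,0,0],[0,0,0],[0,0,0],[0,0,0]]}' 0.2
python3 -m handwheel '{"travel":[[-0.02,0,-0.1],[-0.02,0,-0.3],[-0.02,0,-0.5],[-0.02,0,-0.5],[-0.02,0,-0.5],[-0.02,0,-0.5]],"angular":[[0,0,0],[0,0,0],[0,0,0],[0,0,0],[0,0,0],[0,0,0]]}' 0.2
python3 - <<'E'
from h import *
c,im=snap('wrist','w8')
o=np.array([.6361,.1138,0]);v=np.array([.1115,.9938,0])
for x in(-66,-117,-125,0,10,110):print(x,proj(c,o+v*x/1e3+[0,0,.074 if x<0 else .106]))
# tail end: brightness profile along the shaft line
g=cv2.cvtColor(im,cv2.COLOR_BGR2GRAY)
print([(y,int(g[y,318:329].mean())) for y in range(230,400,4)])
for x in range(-140,-100,5):print(x,proj(c,o+v*x/1e3+[0,0,.08]).round())
snap('scene','s8');print([(d['p'],d['at']) for d in imaging.boxes_of('scene','wheel')])
E
```

```text
t: 19.58
ee_pos: [0.626, 0.0216, 0.061]
tool_rot: [[0.111, 0.994, -0.0], [0.994, -0.111, 0.0], [0.0, -0.0, -1.0]]
contact_force: [-0.2, 0.3, 0.5]
opening: 0.601
finger_force: 0.0
t: 20.32
ee_pos: [0.6251, 0.0171, 0.1604]
tool_rot: [[0.111, 0.994, -0.001], [0.994, -0.111, -0.0], [-0.0, -0.001, -1.0]]
contact_force: [-0.2, -0.1, -0.4]
opening: 0.602
finger_force: 0.0
-66 [322.83738393 197.98383254]
-117 [322.72530954 267.72105789]
-125 [322.70885448 277.96006701]
0 [323.35027808  86.10101585]
10 [323.38780972  65.83292135]
110 [ 323.83533994 -175.84548618]
[(230, 128), (234, 116), (238, 116), (242, 116), (246, 117), (250, 117), (254, 117), (258, 118), (262, 119), (266, 136), (270, 191), (274, 95), (278, 103), (282, 101), (286, 227), (290, 227), (294, 227), (298, 227), (302, 228), (306, 227), (310, 227), (314, 228), (318, 227), (322, 228), (326, 227), (330, 227), (334, 227), (338, 227), (342, 227), (346, 226), (350, 226), (354, 226), (358, 226), (362, 226), (366, 225), (370, 225), (374, 224), (378, 223), (382, 223), (386, 223), (390, 223), (394, 44), (398, 45)]
-140 [323. 300.]
-135 [323. 294.]
-130 [323. 288.]
-125 [323. 281.]
-120 [323. 275.]
-115 [323. 268.]
-110 [323. 261.]
-105 [323. 255.]
[(0.97, [0.4382, 0.1635, 0.0701]), (0.82, [0.6615, 0.1939, 0.1017]), (0.54, [0.5003, -0.367, 0.0639]), (0.43, [0.6702, 0.2371, 0.0358]), (0.4, [0.7022, -0.3369, 0.0833])]
```

The collar ends at row 284 (x ≈ −126 mm, home is −125). The wheel is detected where it was and the gripper is clear, so I'm handing in.

```bash
python3 -c "
from workcell import job
print(job.close_job())"
```

```text
the job is handed in; nothing more can be done
None
```

I threaded the spindle nose first through the near bearing, the cork wheel and the far bearing, pushed it against the end stop and let go, then handed the job in at about 20 s. The tail measured about 1 mm from its home position and the wheel was detected in its starting place; no verdict came back.

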